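# Close the pad press by one turn of its hand wheel

### The job

A flute key sits in the small screw press: with the fingertips, push the press's hand wheel round by its upright black handle, clockwise seen from above, through exactly one full turn, so that the ram comes down on the pad and the handle is back at the fixed pointer from which it started. Only push the handle, gently: do not grip it, do not turn the wheel backwards and do not run past the pointer at the end, or the pad is spoilt. Leave everything else on the bench where it stands, and finish with the hand clear of the wheel, which stays where it is left.

Things in the scene. Friction and masses are not known exactly. Their poses are not given: they have to be found in the camera images.
- wheel (a joint): Turn of the hand wheel about its vertical axis, rad: near 0 at the start (within 0.08), with the handle at the pointer; grows clockwise seen from above; 2 pi = 6.283 is one full turn, handle back at the pointer. No stop at one turn: it would run on. Friction makes it stay where it is left; it takes about 3.5 N sideways on the handle to turn it. Each turn lowers the ram by 8 mm.
- wheel_centre (a point): Point on the vertical axis of the hand wheel, at the level of the top of its rim (about 175 mm above the bench). The wheel is bare steel and lies level on top of the grey press: rim 152 mm over all and 16 mm thick, three spokes 12 mm thick, hub 36 mm across whose nut stands 11 mm above this point. Apart from nut and handle nothing stands above the rim's top.
- handle_mid (a point): Middle of the handle's height: the only upright post on the wheel, round, black plastic, 20 mm across, a revolving grip (it can spin about its own upright axis) at the outer end of one spoke, 62 mm from the wheel axis. It stands 44 mm above the rim's top (foot collar 24 mm across and 8 mm high included); this point is 22 mm above the rim's top and 22 mm below the handle's top. It moves with the wheel.
- pointer_tip (a point): Outer upper end of the fixed aluminium pointer, a narrow bar 7 mm wide that reaches out from under the wheel and ends 114 mm from the wheel axis with its top 14 mm below the rim's top. It does not turn with the wheel; its direction from the wheel axis is any in the plane and marks where the handle starts and must finish.
- handle: The same handle: origin at the centre of its foot, 3 mm below the rim's top, z up along the handle.
- press: Grey painted bench press, fixed to the bench: base 130 x 185 x 18 mm, column on its +y side, arm top 145 mm above the bench. Origin on the bench under the wheel axis. Leave alone but for the wheel.
- mug: Lilac mug, 76 mm across, 88 mm high, loose; origin under its centre. Bystander.
- pad_jar: Glass jar, 56 mm across, 60 mm high, loose; origin under its centre. Bystander.
- oil: White plastic bottle, 36 mm across, 95 mm high, loose; origin under its centre. Bystander.
- screwdriver: Blue-handled screwdriver 170 mm long, lying along its x, loose. Bystander.
- cork_block: Cork block 70 x 45 x 30 mm, loose; origin under its centre. Bystander.
- tenon_ring: Brass ring 34 mm across, 22 mm high, standing flat, loose; origin under its centre. Bystander.

How it is judged (in metres and radians):
On the way, in this order (a step that is already met when the one before it is completed fails the run):
1. the wheel is pushed by its handle through the first third of the turn (value of joint wheel between 0.6 and 2.1 rad and contact force between anything else and handle above 0.3 N).
2. the wheel is pushed by its handle through the second third (value of joint wheel between 2.3 and 4 rad and contact force between anything else and handle above 0.3 N).
3. the wheel is pushed by its handle through the last third (value of joint wheel between 4.3 and 6.1 rad and contact force between anything else and handle above 0.3 N).
At the end, for the whole second after the job is handed in: The wheel has turned clockwise through one full turn and rests with its handle at the pointer (joint within 0.2 rad of 6.283, at rest), and every loose thing stands within 20 mm of its starting place (value of joint wheel between 6.0832 and 6.4832 rad and velocity of joint wheel between -0.05 and 0.05 rad/s and horizontal distance between handle_mid and pointer_tip below 0.0565 m and distance of each of mug, pad_jar, oil, screwdriver, cork_block, tenon_ring from where it was at the start of the episode below 0.02 m); the robot touches nothing.
It fails at once if the wheel ran past one turn by more than 0.3 rad (value of joint wheel above 6.5832 rad).
It fails at once if the wheel was turned backwards by more than 0.35 rad (value of joint wheel below -0.35 rad).
It fails at once if the handle was gripped or shoved hard (more than 30 N on it) (contact force between anything else and handle above 30 N).
It fails at once if a bystander was moved by more than 20 mm, or lifted (distance of any of mug, pad_jar, oil, screwdriver, cork_block, tenon_ring from where it was at the start of the episode above 0.02 m).
It also fails if it takes over 64 s, if anything falls off the work surface, if the arm or the gripper's body presses on something with over 40 N, if the wrist force passes 120 N, or if a joint passes its speed limit or range.

### The arm

A 6-joint arm with a two-finger parallel gripper is mounted at the origin on the work surface. World frame = base frame: x ahead of the robot, y to its left, z up, the work surface at z = 0. Lengths are in mm, angles in rad, forces in N, time in s.
With the tool pointing down it reaches from about 275 to 825 mm from the base axis. Payload 4.9 kg.
Tool frame: the origin (TCP) lies at the very end of the fingers, on their centre line; the grasp point (between the pads) lies 19 mm behind it; z points along the fingers, y is the line along which they close (so a half turn about z gives the same grasp; the last joint's range is limited). The gripper opens to 85 mm and grips with 20 to 120 N. Pads are 22 mm wide; open, the fingers measure 114 mm over their backs; the gripper's body (76 mm by 85 mm) begins 54 mm behind the grasp point. The pads swing forward as they close: fully open they stand 13 mm farther back than shut.
Start: joints at [1.214, 0.326, -0.193, 1.052, 0, 1.437], TCP at [121.522, 536.424, 231.281] pointing down, gripper open.
Joint ranges: [-2.65, 2.65], [-0.97, 1.79], [-1.3, 1.35], [-1.93, 2.1], [-1.47, 1.37], [-3.14, 3.14]. Speed limits (rad/s): [2.57, 2.57, 3.14, 3.14, 3.14, 3.14].

### API

Orientations are given as [roll, pitch, yaw] about the fixed x, y, z axes, in that order (R = Rz(yaw) Ry(pitch) Rx(roll)).
In Python, from bench import bot, solve_ik, imaging gives the robot as it stands. Calls block until the motion is done:
- bot.move_ptp(position, orientation): joint-space move of the TCP to a pose.
- bot.movel(position, rot=None, max_speed=150, threshold=None): straight line of the TCP; rot=None keeps the orientation; max_speed is the mean speed in mm/s. With threshold (N) it stops when the force on the tool has changed by that much, and returns True; else False.
- bot.move_j(angles): joint-space move.
- bot.grip(opening, effort=None): opening from 0.0 (shut) to 1.0 (fully open); effort is the grip in N (None keeps the last); returns when the fingers have stopped.
- bot.dwell(seconds).
- solve_ik(position, orientation): joint angles nearest the present ones, or None.
- bot.get_state(): the state.
- imaging.capture(name): name is "side" or "top"; returns the picture (480x640x3 uint8, blue, green, red); there is no depth.
- imaging.camera_model(name): a dict with "K" (3x3 intrinsics, pixels), "k1" (the pictures are not rectified: a ray, as slopes to the right and down, at radius r is drawn at 1 + k1 r^2 times it, then the intrinsics apply), "position" and "rotation" of the camera in the world. Camera axes: x right, y up, looking along -z (the intrinsics and any distortion apply to the point x, -y, -z); pixel columns grow to the right and rows downward; lengths in mm; the calibration is good to about 2 mm. A picture is of the moment at which its call begins. camera_model takes no time and is no camera call.
A pose or a line that the arm cannot do raises bot.IKError and nothing moves.
- bot.sign_off(): hands the job in; it is judged then, once.
The state is a dict: "t": time; "qpos": joint angles; "joint_velocities": joint speeds; "effort": joint torques, N m; "tcp_pos": TCP position; "orientation": TCP orientation; "contact_force": force on the tool from outside, world axes, zero at the start; "wrist_torque": the same for the moment, N m; "opening": opening from 0.0 (shut) to 1.0 (fully open); "gripper_force": force on a finger pad.
Only numpy, scipy, OpenCV 4.12 (cv2) and the standard library are available. Lean on these libraries where they do the work, as an engineer would, in place of code of your own. Each camera call takes 0.05 s, during which the arm holds its last target. There are 200 camera calls.

## Working session

There is one attempt and no reset: what is moved stays moved. The work goes in short steps, each a Python script; the robot and the scene stay as the last script left them, time stands still between calls to the robot, and variables do not carry over. Pictures are saved under pics/ and viewed, at most 10 in all, crops included, and the job is handed in when it is done.

```bash
mkdir -p pics; ls; python3 - <<'E'
from bench import bot, imaging
import cv2
for n in("top","side"):
    cv2.imwrite(f"pics/{n}0.png",imaging.capture(n)); m=imaging.camera_model(n); print(n,m)
print(bot.get_state())
E
```

```text
pics
top {'K': array([[495.88511035,   0.        , 313.81530936],
       [  0.        , 495.88511035, 238.39140673],
       [  0.        ,   0.        ,   1.        ]]), 'k1': -0.06968245857461196, 'position': array([ 426.26299442,   68.67159295, 1053.4811575 ]), 'rotation': array([ 0.16998012, -0.01248145, -1.57603365])}
side {'K': array([[597.40660339,   0.        , 311.39643874],
       [  0.        , 597.40660339, 239.03588069],
       [  0.        ,   0.        ,   1.        ]]), 'k1': -0.005274593958918212, 'position': array([ 478.98758578,  882.82072489, 1041.83511843]), 'rotation': array([ 0.741725  , -0.00837959, -3.02042425])}
{'t': 0.1, 'qpos': array([ 1.21379444e+00,  3.26863360e-01, -1.93480257e-01,  1.05203427e+00,
        3.39941055e-06,  1.43659682e+00]), 'joint_velocities': array([-0.00075619, -0.00274471,  0.00195687, -0.00044511, -0.00116969,
       -0.00013188]), 'effort': array([ 1.19900953e-03, -4.44240940e+01,  2.63038301e+01,  7.91585975e-03,
       -4.57529336e-05,  8.13500776e-06]), 'tcp_pos': array([121.32972825, 535.90444574, 230.5850233 ]), 'orientation': array([-3.14002577e+00, -2.14976836e-04,  2.91879011e+00]), 'contact_force': array([ 0.5129257 ,  0.40416243, -0.92052345]), 'wrist_torque': array([ 0.04091431,  0.02220929, -0.02773012]), 'gripper_force': 0.0, 'opening': 1.0002867647833182}
```

View pics/top0.png

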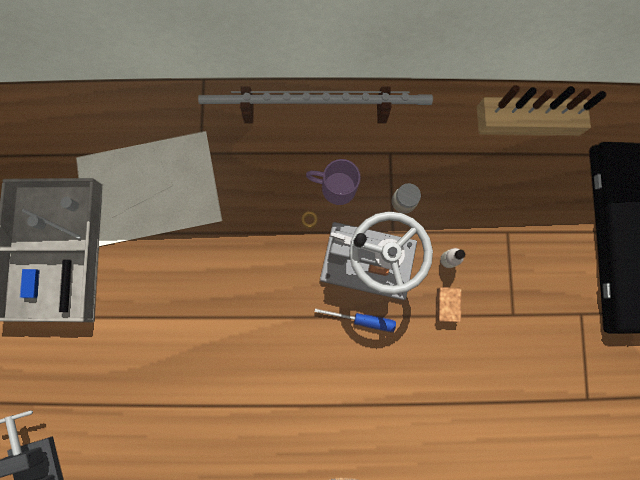

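View pics/side0.png

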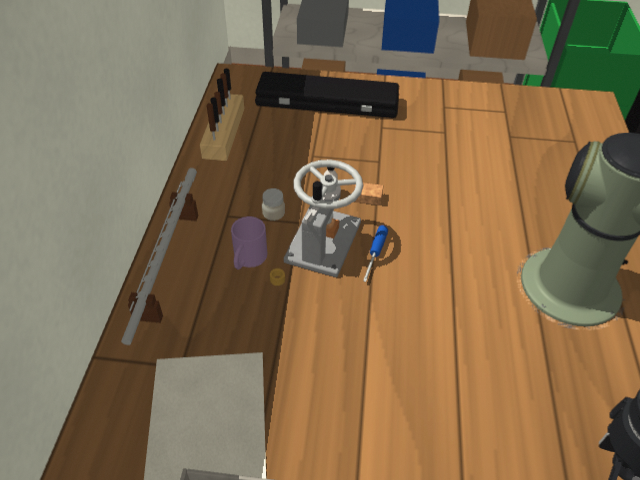

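The top view shows the wheel hub near (392,252) and the black handle near (360,240). In the side view the hub is near (329,183) and the handle near (318,190). Next I'll measure both, with one zoomed crop.

```bash
cat > h.py <<'E'
import numpy as np, cv2
from scipy.spatial.transform import Rotation as Ro
from bench import bot, imaging, solve_ik
M={n:imaging.camera_model(n) for n in("top","side")}
def Rm(m): return Ro.from_euler('xyz',m['rotation']).as_matrix()
def ray(n,uv):
    m=M[n];d=np.array([[m['k1'],0,0,0]]);K=m['K']
    p=cv2.undistortPoints(np.array([[uv]],float),K,np.array([m['k1'],0,0,0,0.]))[0,0]
    v=Rm(m)@[p[0],-p[1],-1]; return m['position'],v/np.linalg.norm(v)
def onz(n,uv,z):
    o,v=ray(n,uv); return o+v*(z-o[2])/v[2]
def tri(a,b):
    (o1,v1),(o2,v2)=ray("top",a),ray("side",b)
    s=np.linalg.lstsq(np.c_[v1,-v2],o2-o1,rcond=None)[0]
    p,q=o1+v1*s[0],o2+v2*s[1]; return (p+q)/2,np.linalg.norm(p-q)
def proj(n,P):
    m=M[n];c=Rm(m).T@(np.array(P)-m['position']);x,y=-c[0]/c[2],c[1]/c[2]
    f=1+m['k1']*(x*x+y*y);K=m['K'];return np.array([K[0,0]*x*f+K[0,2],K[1,1]*y*f+K[1,2]])
def ring(img,c,r):
    g=img.min(2);m=(g>150).astype(np.uint8);k=np.zeros_like(m);cv2.circle(k,c,r,1,-1);m*=k
    cs=max(cv2.findContours(m,cv2.RETR_EXTERNAL,cv2.CHAIN_APPROX_NONE)[0],key=cv2.contourArea)
    return cv2.fitEllipse(cv2.convexHull(cs)),m
def dark(img,c,r):
    m=(img.max(2)<45).astype(np.uint8);k=np.zeros_like(m);cv2.circle(k,c,r,1,-1);m*=k
    n,l,s,ce=cv2.connectedComponentsWithStats(m);i=1+np.argmax(s[1:,4]);return ce[i],s[i]
E
python3 - <<'E'
from h import *
I={n:cv2.imread(f"pics/{n}0.png") for n in M}
et,_=ring(I["top"],(392,252),48);es,_=ring(I["side"],(328,184),40)
print(et,es); print("centre",tri(et[0],es[0]))
ht,hs=dark(I["top"],(360,240),14),dark(I["side"],(318,190),14)
print(ht,hs,"handle",tri(ht[0],hs[0]))
a=cv2.resize(I["top"][190:310,310:440],None,fx=3,fy=3,interpolation=2)
b=cv2.resize(I["side"][150:280,260:390],None,fx=3,fy=3,interpolation=2)
cv2.imwrite("pics/c0.png",np.hstack([a,b[:360]]))
E
```

```text
((389.38739013671875, 250.86973571777344), (78.15991973876953, 87.7426528930664), 113.67010498046875) ((326.9350891113281, 182.66734313964844), (46.45622634887695, 67.64637756347656), 89.56902313232422)
centre (array([554.70796049, -79.53225061, 170.27996502]), np.float64(0.3774621362117491))
(array([359.38823529, 241.10588235]), array([354, 234,  12,  13,  85], dtype=int32)) (array([316.8041958 , 190.41258741]), array([313, 182,   9,  18, 143], dtype=int32)) handle (array([569.47786366, -22.7586704 , 197.48897785]), np.float64(2.801210165861866))
```

View pics/c0.png

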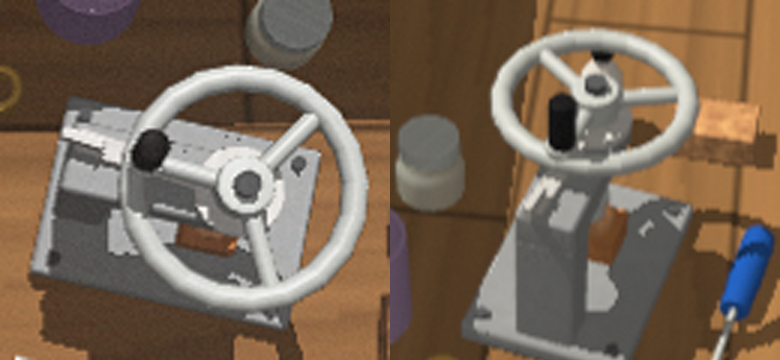

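The crop shows the nut at about top (392,251.3) and side (329,177.7). The pointer's bright bar is just left of the handle in the top view, so the handle starts at the pointer. The ellipse fit in the top view picked up highlights from the base, so I'll use the nut and hand-read rim extents and check that all poses are reachable.

```bash
python3 - <<'E'
from h import *
nut=tri((392,251.3),(329,177.7)); rim=tri((392,252.7),(328,183.8)); H=tri((359.4,241.1),(316.8,190.4))
print(nut,rim,H)
c=(nut[0][:2]+rim[0][:2])/2; d=H[0][:2]-c; print(c,np.linalg.norm(d),np.arctan2(d[1],d[0]))
p=onz("top",(331.5,233.5),161)[:2]-c; print("pointer",np.linalg.norm(p),np.arctan2(p[1],p[0]))
t0=np.arctan2(d[1],d[0])
for s in np.linspace(0,2*np.pi,9):
    yaw=2.98-0.93*(s-np.pi); th=t0-s
    h=c+62*np.array([np.cos(th),np.sin(th)]); n=-np.array([np.cos(yaw),np.sin(yaw)])*-1
    ideal=th-np.pi/2
    q=solve_ik([*(h),190],[np.pi,0,yaw]); print(round(s,2),round((yaw-ideal+np.pi/2)%np.pi-np.pi/2,2),None if q is None else np.round(q,2))
E
```

```text
(array([551.44573635, -81.99223053, 183.01620039]), np.float64(0.8531659379429399)) (array([552.67084346, -85.67093747, 161.66533299]), np.float64(0.578496003284044)) (array([569.4873847 , -22.77799619, 197.50489423]), np.float64(2.8047074370033207))
[552.0582899 -83.831584 ] 63.49262894753871 1.292720606726713
pointer 114.07886578611289 1.2467625277193437
0.0 -0.1 [-0.17  0.39 -0.21  0.97  0.   -2.93]
0.79 -0.05 [-0.21  0.46 -0.09  1.01  0.   -2.24]
1.57 0.01 [-0.28  0.48 -0.06  1.03  0.   -1.58]
2.36 0.06 [-0.36  0.44 -0.12  1.    0.   -0.92]
3.14 0.12 [-0.4   0.36 -0.25  0.96  0.   -0.23]
3.93 0.17 [-0.37  0.29 -0.36  0.92  0.    0.52]
4.71 0.23 [-0.28  0.26 -0.39  0.91  0.    1.34]
5.5 0.28 [-0.2   0.31 -0.33  0.93  0.    2.15]
6.28 0.34 [-0.17  0.39 -0.21  0.97  0.    2.91]
```

```bash
cat >> h.py <<'E'
C=np.array([552,-83.]); T0=1.27; Z=191
def pose(s,d):
    th=T0-s; yaw=2.88-0.93*(s-np.pi)
    h=C+62*np.array([np.cos(th),np.sin(th)]); n=np.array([np.cos(yaw),np.sin(yaw)])
    return h-d*n,[np.pi,0,yaw]
def push(a,b,d=21,step=0.25,v=40):
    for s in np.linspace(a,b,int(np.ceil((b-a)/step))+1)[1:]:
        p,o=pose(s,d); hit=bot.movel([*p,Z],o,max_speed=v,threshold=15)
        st=bot.get_state(); print(round(s,2),hit,np.round(st['contact_force'],1),round(st['t'],1))
        if hit: break
E
python3 - <<'E'
from h import *
bot.grip(0.0)
p,o=pose(0,45)
bot.move_ptp([*p,275],o); print(bot.get_state()['qpos'].round(2),bot.get_state()['t'])
bot.movel([*p,Z],max_speed=100,threshold=10)
p,o=pose(0,24); print(bot.movel([*p,Z],o,max_speed=40,threshold=8),bot.get_state()['contact_force'].round(1))
push(0,1.0)
for n in M: cv2.imwrite(f"pics/{n}1.png",imaging.capture(n))
a=cv2.imread("pics/top1.png")[180:320,310:440];b=cv2.imread("pics/side1.png")[120:260,260:390]
cv2.imwrite("pics/c1.png",cv2.resize(np.hstack([a,b]),None,fx=3,fy=3,interpolation=2))
E
```

```text
[-0.14  0.26 -0.17  1.14  0.   -2.8 ] 4.3917
False [0.4 0.1 0.6]
0.25 False [-1.   1.9  0.7] 6.7
0.5 False [-1.5  1.4  0.6] 7.3
0.75 False [ 0.2  1.6 -0.9] 7.8
1.0 False [-0.5  0.6 -0.9] 8.4
```

View pics/c1.png

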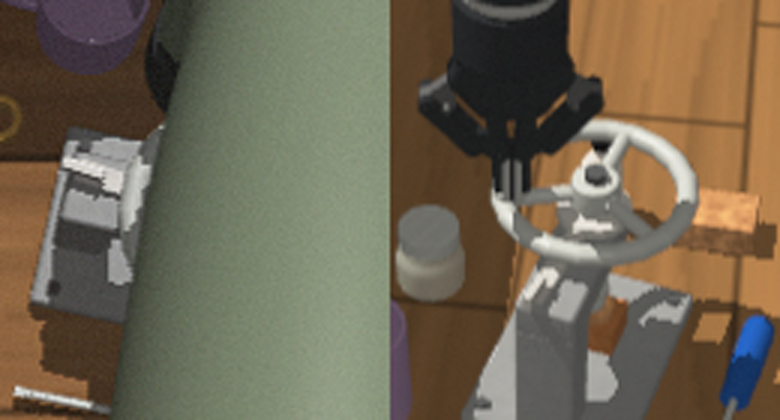

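The spokes have turned with the push, and the fingertips sit above the rim behind the handle (crop about (510,190)). I'll continue most of the way, stopping short, then lift and look.

```bash
python3 - <<'E'
from h import *
push(1.0,3.0); cv2.imwrite("pics/side2.png",imaging.capture("side"))
push(3.0,5.7); cv2.imwrite("pics/side3.png",imaging.capture("side"))
p,o=pose(5.7,40); bot.movel([*p,Z],o,max_speed=60); bot.movel([*p,275],max_speed=150)
print(bot.get_state()['qpos'].round(2),bot.get_state()['t'])
cv2.imwrite("pics/side4.png",imaging.capture("side"));cv2.imwrite("pics/top4.png",imaging.capture("top"))
L=[cv2.imread(f"pics/side{i}.png")[120:260,260:390] for i in(2,3,4)]
cv2.imwrite("pics/c2.png",cv2.resize(np.hstack(L),None,fx=2,fy=2,interpolation=2))
E
```

```text
1.25 False [ 0.1  1.3 -1.5] 9.1
1.5 False [ 0.7  1.1 -1.2] 9.7
1.75 False [ 1.5  2.4 -1.6] 10.2
2.0 False [ 0.2  0.7 -0.4] 10.8
2.25 False [ 2.2  1.4 -1.3] 11.3
2.5 False [ 1.2 -0.4 -0.9] 11.9
2.75 False [ 1.3 -0.1 -1.4] 12.4
3.0 False [1.1 0.1 0.1] 13.0
3.25 False [ 0.6 -0.9 -0.1] 13.6
3.49 False [ 1.1 -1.2  0.4] 14.1
3.74 False [ 0.2 -1.  -0.1] 14.7
3.98 False [ 0.5 -0.4 -0.1] 15.2
4.23 False [ 0.3 -1.7  0.8] 15.8
4.47 False [ 0.  -2.   1.3] 16.3
4.72 False [-0.8 -1.7  1.8] 16.8
4.96 False [-0.5 -0.8  1.2] 17.4
5.21 False [-1.3 -1.6  0.4] 17.9
5.45 False [-0.4 -1.4  1.9] 18.4
5.7 False [-1.8 -1.   0.3] 18.9
[-0.23  0.21 -0.24  1.12  0.    2.41] 20.15
```

View pics/c2.png

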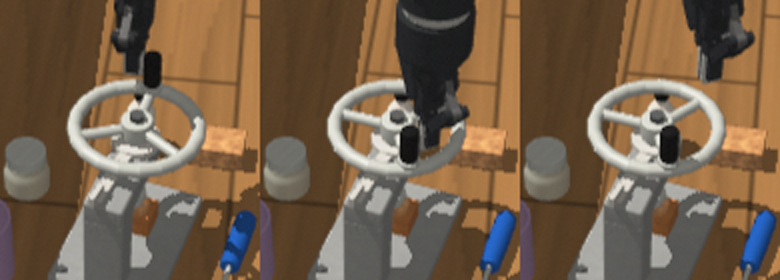

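The handle followed the push and now stands at about side (334,192), just short of the pointer. I'll measure its angle, then push the remainder.

```bash
cat >> h.py <<'E'
def ang(img,c):
    ce,s=dark(img,c,14); p=onz("side",ce,197)[:2]-C; return ce,s,np.linalg.norm(p),np.arctan2(p[1],p[0])
E
python3 - <<'E'
from h import *
print(ang(cv2.imread("pics/side0.png"),(318,190)));print(ang(cv2.imread("pics/side4.png"),(334,193)))
E
```

```text
(array([316.8041958 , 190.41258741]), array([313, 182,   9,  18, 143], dtype=int32), np.float64(62.327273243493664), np.float64(1.2621196729703252))
(array([334.0397351 , 191.77483444]), array([330, 183,   9,  19, 151], dtype=int32), np.float64(61.23346686560911), np.float64(1.8505077912195453))
```

```bash
python3 - <<'E'
from h import *
p,o=pose(5.65,40); bot.movel([*p,Z],o,max_speed=100,threshold=10)
p,o=pose(5.65,23); bot.movel([*p,Z],o,max_speed=40,threshold=10)
push(5.65,6.28,step=0.16,v=30)
p,o=pose(6.28,45); bot.movel([*p,Z],o,max_speed=60); bot.movel([*p,300],max_speed=150)
bot.move_ptp([300,250,350],o)
for n in M: cv2.imwrite(f"pics/{n}5.png",imaging.capture(n))
print(ang(cv2.imread("pics/side5.png"),(318,190)),bot.get_state()['t'])
cv2.imwrite("pics/c5.png",np.hstack([cv2.resize(cv2.imread("pics/top5.png")[140:350,290:490],None,fx=2,fy=2),cv2.resize(cv2.imread("pics/side5.png")[120:330,210:400],None,fx=2,fy=2)]))
E
```

```text
5.81 False [-1.9 -0.9  1.8] 22.4
5.96 False [-2.   0.2  0.1] 22.8
6.12 False [-1.2  1.   0.3] 23.3
6.28 False [-2.3  0.5 -0.4] 23.8
(array([316.83098592, 190.45774648]), array([313, 182,   9,  18, 142], dtype=int32), np.float64(62.42883759508788), np.float64(1.2638286923492243)) 29.875
```

View pics/c5.png

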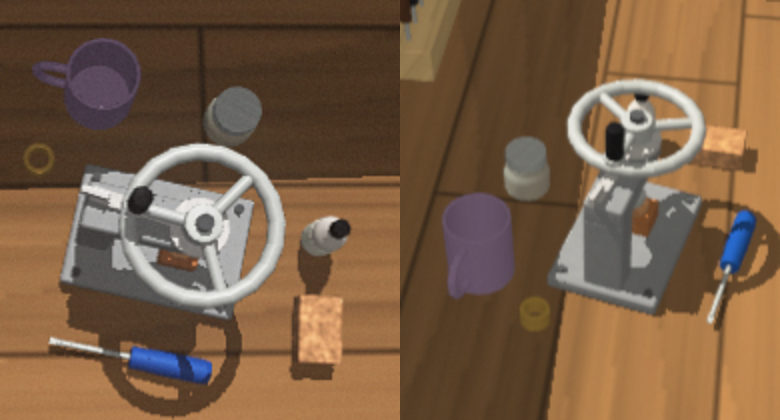

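The handle is back at the pointer: it sits at side (316.8,190.5), within 0.002 rad of the start. The bystanders look unmoved and the hand is clear.

```bash
python3 -c "
from bench import bot
print(bot.sign_off())"
```

```text
the job is handed in; nothing more can be done
None
```

I pushed the wheel clockwise through one full turn, and the camera puts the handle within about 0.002 rad of where it started at the pointer; the bystanders look unmoved, the hand is clear, and the job is handed in (no verdict came back).

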